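# Show a gel cassette to the inspection camera

### The job

Before a gel is cast, the notched cassette in the drying rack has to be checked by the inspection camera. Slide that cassette straight up out of its slot, leaving the rack, the two other plates and the bottles where they are, and hold it upright in front of the camera with its glass side facing the lens squarely, its centre level with and on the axis of the lens, and the glass 150 mm from the lens. Do not touch the camera or its stand, and finish while still holding the cassette there, in the air and still.

Things in the scene. Friction and masses are not known exactly. Their poses are not given: they have to be found in the camera images.
- cassette: The notched cassette: two bonded upright plates, 80 mm wide (x) x 8 mm thick (y) x 100 mm tall (z up), 0.16 kg. Clear glass plate on its -y side, full height; opaque white ceramic plate on its +y side, its top edge notched in the middle (56 mm wide, 14 mm deep: full thickness only below that). Origin: centre of the underside. It stands in any one of the three used rack slots.
- cassette_centre (a point): Centre of the notched cassette, 50 mm above its underside and midway between its two outer faces (the outer glass face lies 4 mm from it towards -y); axes as the cassette, which stands with its axes parallel to the rack's.
- rack: Loose drying rack, 1.6 kg: steel base 104 (x) x 174 mm (y), grey combs along its -x and +x sides, 68 mm high, whose slots (11 mm wide) guide the plates' side edges. Slots at y = -68, -34, 0, 34, 68 mm; plates stand at -68, 0 and 68 mm, across the rack, undersides 16 mm above the bench; they come clear once raised 52 mm. Origin: centre of the underside.
- plain_pair: Bystander in another slot of the rack: two whole clear glass plates with grey spacers, 80 x 8 x 100 mm, no notch, no ceramic. Axes as the rack; origin: centre of the underside.
- buffer_dam: Bystander in another slot of the rack: solid grey moulded plastic plate with a raised border, 80 x 8 x 88 mm. Axes as the rack; origin: centre of the underside.
- bottle_buffer: Bystander: white bottle with a screw cap, 52 mm in diameter, 106 mm tall, standing loose beyond the rack, the nearer and larger of two. Origin: centre of the underside.
- camera_stand: Stand of the inspection camera, fixed to the bench: dark base plate 130 x 110 mm and 16 mm high (from x = 15 to 145 mm), with an upright round post 16 mm in diameter and 326 mm high at x = 110 mm. Origin: on the bench, straight below the lens; axes as the lens.
- lens (a point): Centre of the front face of the camera lens (black barrel 33 mm in diameter, on a grey 44 mm box camera clamped to the post), 200 to 260 mm above the bench. The lens looks level along this point's -x axis, so x points from the lens back to the post, 110 mm away; y is level and z up. The camera head keeps its height.
Things that resemble listed ones, but are neither listed nor needed, are in the scene too. Leave any pink look-alike of the cassette alone.

How it is judged:
On the way:
1. the notched cassette has been slid up clear of the rack's combs, held in the fingers, the rack still standing in place (z of cassette in the frame of rack above 0.07 m and contact force between the fingers and cassette above 2 N and contact force between cassette and rack below 0.1 N and distance of rack from where it was at the start of the episode below 0.02 m), for 0.1 s.
At the end, for the whole second after the job is handed in: Cassette held still, touching only the fingers: centre within 15 mm of the lens axis sideways and in height, glass 150 +-20 mm from the lens and facing it, upright within 0.12 rad, square within 0.14 rad; rack and other plates within 20 mm of their starts, bottle within 30 mm (x of cassette_centre in the frame of lens between -0.174 and -0.134 m and y of cassette_centre in the frame of lens between -0.015 and 0.015 m and z of cassette_centre in the frame of lens between -0.015 and 0.015 m and angle between cassette's own z axis and vertical below 0.12 rad and angle between the y axis of cassette and the x axis of lens, either way round below 0.14 rad and y of lens in the frame of cassette below -0.1 m and contact force between the fingers and cassette above 2 N and contact force between cassette and rack below 0.1 N and contact force between cassette and camera_stand below 0.1 N and linear speed of cassette below 0.02 m/s and angular speed of cassette below 0.15 rad/s and distance of each of rack, plain_pair, buffer_dam from where it was at the start of the episode below 0.02 m and angle between rack's own z axis and vertical below 0.05 rad and distance of bottle_buffer from where it was at the start of the episode below 0.03 m); the arm keeps its last pose, push and grip.
It fails at once if the camera or its stand is touched (contact force between any of the arm, the fingers, cassette and camera_stand above 1 N).
It fails at once if the rack is dragged or lifted more than 20 mm or tipped (distance of rack from where it was at the start of the episode above 0.02 m or angle between rack's own z axis and vertical above 0.2 rad).
It fails at once if one of the two other plates is moved more than 20 mm, or the bottle more than 30 mm (distance of any of plain_pair, buffer_dam from where it was at the start of the episode above 0.02 m or distance of bottle_buffer from where it was at the start of the episode above 0.03 m).
It also fails if it takes over 45 s, if anything falls off the work surface, if the arm or the gripper's body presses on something with over 40 N, if the wrist force passes 120 N, or if a joint passes its speed limit or range.

### The arm

A 6-joint arm with a two-finger parallel gripper is mounted at the origin on a cart in front of the work surface, level with it; the furniture and walls round the work are solid. World frame = base frame: x ahead of the robot, y to its left, z up, the work surface at z = 0. Lengths are in m, angles in rad, forces in N, time in s.
With the tool pointing down it reaches from about 0.275 to 0.725 m from the base axis. Payload 15.9 kg.
Tool frame: the origin (TCP) lies on the centre line of the jaws, within the pads' length; the fingertips stand 17 mm ahead of it and the grasp point (between the pads) lies 2 mm behind it; z points along the fingers, y is the direction in which the jaws open and shut (so a half turn about z gives the same grasp; the last joint's range is limited). The gripper opens to 85 mm and grips with 20 to 120 N. Pads are 22 mm wide; open, the fingers measure 114 mm over their backs; the gripper's body (76 mm by 85 mm) begins 54 mm behind the grasp point. The pads swing forward as they close: fully open they stand 13 mm farther back than shut.
Start: joints at [-1.163, 0.213, -0.034, 1.323, 0, 1.571], TCP at [0.198, -0.459, 0.248] pointing down, gripper open.
Joint ranges: [-2.98, 2.98], [-0.74, 1.72], [-1.14, 1.35], [-2.1, 2.04], [-1.57, 1.44], [-3.14, 3.14]. Speed limits (rad/s): [1.89, 1.89, 2.39, 2.57, 3.14, 3.14].

### API

Orientations are given as a 3x3 rotation matrix whose columns are the frame's x, y, z axes.
In Python, from bench import * gives the robot as it stands. The module is installed in compiled form; this text tells all that it offers.
- The arm moves only by the tool carry_out, never from a script. Its argument "commands" is a list that holds one entry, the list of rows, each a list of 6 numbers: the shift along the tool's x, y, z in m, then the turn, a rotation vector about the tool's x, y, z in rad. A call has 1 to 8 rows; each row is the pose to reach, as a shift and turn from the pose commanded when the call began, along the tool's axes at that moment; what a row does not reach only later rows make up. A row lasts 1/10 s, in which the tool goes at most 50 mm and 8.59 degrees, less where a joint would pass 70% of its speed; a pose out of reach is approached as far as the arm can. A call with a gripper value outside its range is refused whole. "hand" is the opening, from 0 (shut) to 1 (fully open), set as the call begins (left out, the last holds). The fingers move at their own pace and stop on an object; "squeeze" is the grip in N (left out, the last holds). Time passes only in rows, so rows that repeat a pose let the fingers close. It gives the time, the measured TCP pose, the force and the opening at its end, in the units of the state.
- observe(): the state, without advancing time (a new reading comes with each control period).
- capture(name): name is "scene" or "top" or "wrist"; returns a dict with "img" (420x560x3 uint8, blue, green, red), "mtx" (3x3 intrinsics, pixels), "k1" (the pictures are not rectified: a ray, as slopes to the right and down, at radius r is drawn at 1 + k1 r^2 times it, then the intrinsics apply), "view" (4x4, takes a point from world to camera coordinates); the wrist camera has in their place "tool_from_camera" (4x4, takes a point from camera to tool coordinates, whose origin is the TCP and whose axes are the flange's). Camera axes: x right, y down, z forward; pixel columns grow to the right and rows downward; lengths in m; the calibration is good to about 2 mm. A picture is of the moment at which its call begins: read the wrist's pose just before it. There is no depth.
- finish_job(): hands the job in, once; it reports no verdict.
The state is a dict: "time": time; "qpos": joint angles; "joint_vel": joint speeds; "tau": joint torques, N m; "tcp_pos": TCP position; "orientation": TCP orientation; "ft_force": force on the tool from outside, world axes, zero at the start; "ft_torque": the same for the moment, N m; "grip_width": finger opening in m.
Only numpy, scipy, OpenCV 4.12 (cv2) and the standard library are available. Lean on these libraries where they do the work, as an engineer would, in place of code of your own. Each camera call takes 0.05 s, during which the arm holds its last target. There are 200 camera calls.

## Working session

There is one attempt and no reset: what is moved stays moved. The work goes in short steps, Python scripts to look and compute and a tool call to move; the robot and the scene stay as the last step left them, time stands still between calls to the robot, and variables do not carry over. Pictures are saved under pics/ and viewed, about 8 in all and at most 12, crops included, and the job is handed in when it is done.

Besides the shell and the picture viewer there is one more tool, called after ">>>" as name(argument=value, ...), one argument or row to a line, values as JSON. carry_out: Moves the arm, as the interface text tells. Its arguments: {"type":"object","properties":{"commands":{"type":"array","items":{"type":"array","items":{"type":"array","items":{"type":"number"}}}},"hand":{"type":"number"},"squeeze":{"type":"number"}},"required":["commands"]}

```bash
mkdir -p pics && python3 - <<'E'
from bench import *
import cv2,numpy as np,pickle
np.set_printoptions(precision=4,suppress=True)
s=observe();print(s)
for n in("scene","top","wrist"):
    c=capture(n);cv2.imwrite(f"pics/{n}0.png",c["img"]);pickle.dump((s,c),open(f"{n}0.pkl","wb"))
    print(n,[ (k,c[k]) for k in c if k!="img"])
E
```

```text
{'time': 0.0, 'qpos': array([-1.163 ,  0.2133, -0.035 ,  1.3235,  0.    ,  1.5708]), 'joint_vel': array([ 0.0019,  0.0007, -0.0019,  0.0006,  0.0011, -0.0006]), 'tau': array([ -0.0002, -68.6157,  48.7121,   0.0177,  -0.    ,  -0.0001]), 'tcp_pos': array([ 0.1982, -0.4587,  0.2478]), 'orientation': array([[ 0.918 ,  0.3966, -0.0004],
       [ 0.3966, -0.918 ,  0.001 ],
       [ 0.    , -0.0011, -1.    ]]), 'ft_force': array([ 0.9854,  0.2815, -0.714 ]), 'ft_torque': array([-0.0002,  0.0343, -0.0038]), 'grip_width': 0.08568189154886376}
scene [('mtx', array([[485.4773,   0.    , 285.0459],
       [  0.    , 485.4773, 207.2399],
       [  0.    ,   0.    ,   1.    ]])), ('k1', -0.07530676016628549), ('view', array([[ 0.8614, -0.5073, -0.0249, -0.5368],
       [-0.2699, -0.4157, -0.8685,  0.2042],
       [ 0.4303,  0.7549, -0.495 ,  1.1216],
       [ 0.    ,  0.    ,  0.    ,  1.    ]]))]
top [('mtx', array([[510.6814,   0.    , 280.2528],
       [  0.    , 510.6814, 210.0454],
       [  0.    ,   0.    ,   1.    ]])), ('k1', 0.001027723110502233), ('view', array([[-0.0233, -0.9996,  0.0179, -0.1217],
       [-0.9967,  0.0218, -0.0787,  0.5787],
       [ 0.0783, -0.0197, -0.9967,  1.4242],
       [ 0.    ,  0.    ,  0.    ,  1.    ]]))]
wrist [('mtx', array([[355.8391,   0.    , 284.4935],
       [  0.    , 355.8391, 209.8602],
       [  0.    ,   0.    ,   1.    ]])), ('k1', -0.08404438763824504), ('tool_from_camera', array([[-0.0002, -0.9513, -0.3082,  0.0795],
       [ 1.    , -0.0005,  0.0009,  0.0005],
       [-0.001 , -0.3082,  0.9513, -0.1254],
       [ 0.    ,  0.    ,  0.    ,  1.    ]]))]
```

View pics/scene0.png

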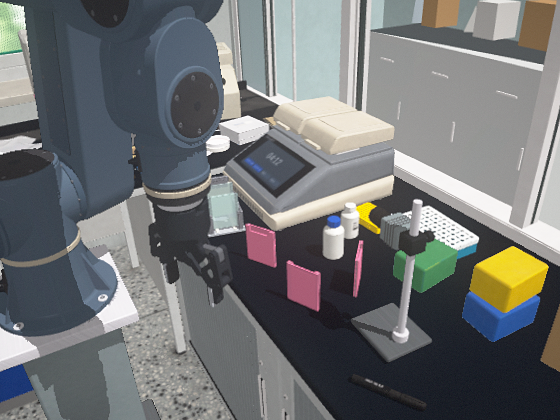

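View pics/top0.png

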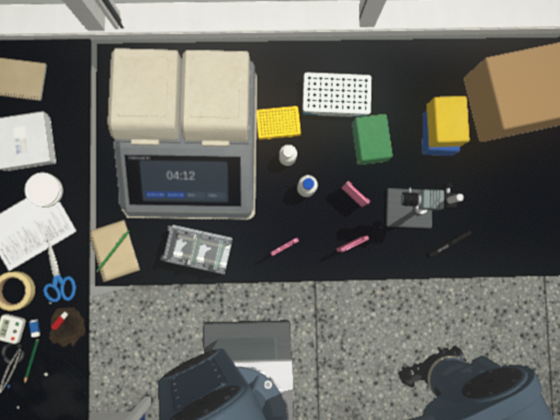

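The scene view shows the rack at about (225,205), three pink look-alikes at (261,245), (304,285) and (358,268), and the stand at (405,285). In the top view the rack is at (198,249), the pink plates at (285,247), (352,243) and (355,193), the bottles at (308,186) and (288,154), and the inspection camera at (420,200) with its lens facing image-left. I'll enlarge the rack and the camera.

```bash
python3 - <<'E'
import cv2,numpy as np
t=cv2.imread("pics/top0.png");s=cv2.imread("pics/scene0.png")
a=cv2.resize(t[220:280,155:240],None,fx=4.7,fy=4.7,interpolation=cv2.INTER_CUBIC)[:282,:400]
b=cv2.resize(t[180:240,380:465],None,fx=4.7,fy=4.7,interpolation=cv2.INTER_CUBIC)[:282,:400]
c=cv2.resize(s[170:230,195:280],None,fx=4.7,fy=4.7,interpolation=cv2.INTER_CUBIC)[:282,:400]
d=cv2.resize(s[190:270,350:463],None,fx=3.525,fy=3.525,interpolation=cv2.INTER_CUBIC)[:282,:400]
d=cv2.resize(d,(c.shape[1],282))
print([x.shape for x in(a,b,c,d)])
cv2.imwrite("pics/crop0.png",np.vstack([np.hstack([a,b]),np.hstack([c,d])]))
E
```

```text
[(282, 400, 3), (282, 400, 3), (282, 400, 3), (282, 400, 3)]
```

View pics/crop0.png

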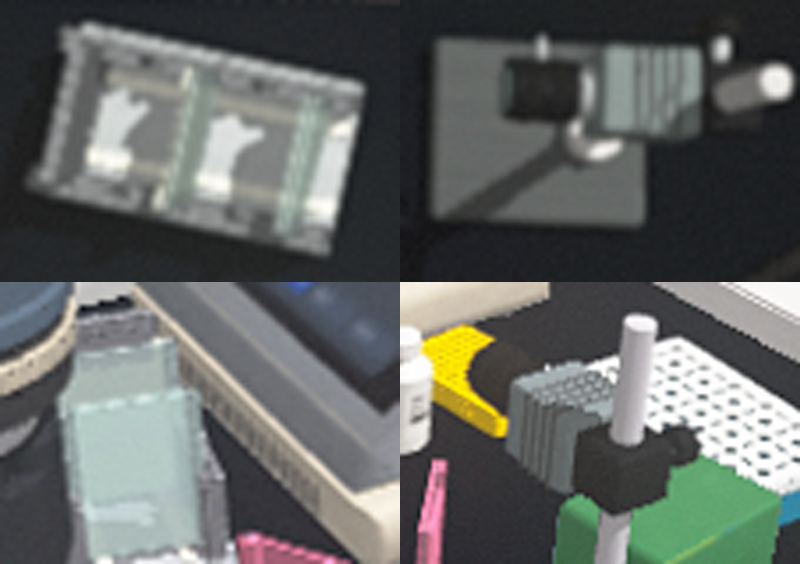

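The rack's crop shows three plates: a grey one at image-left, which is the buffer dam, and green glass at (183,140) and (300,165) in the crop. I can't yet tell which of the two glass ones is the cassette. The lens barrel's front is at crop (503,90), facing image-left. Next I'll compute rough poses.

```bash
cat > h.py <<'E'
import cv2,numpy as np,pickle
np.set_printoptions(precision=4,suppress=True)
def cam(c,s=None):
    if "view" in c: W=np.linalg.inv(c["view"])
    else:
        T=np.eye(4);T[:3,:3]=s["orientation"];T[:3,3]=s["tcp_pos"];W=T@c["tool_from_camera"]
    return W
def ray(c,px,s=None):
    W=cam(c,s);d=np.array([c["k1"],0,0,0.])
    p=cv2.undistortPoints(np.array([[px]],float),c["mtx"],d)[0,0]
    v=W[:3,:3]@np.array([p[0],p[1],1]);return W[:3,3],v/np.linalg.norm(v)
def atz(c,px,z,s=None):
    o,v=ray(c,px,s);return o+v*(z-o[2])/v[2]
def tri(rays):
    A=sum(np.eye(3)-np.outer(v,v) for o,v in rays);b=sum((np.eye(3)-np.outer(v,v))@o for o,v in rays)
    p=np.linalg.solve(A,b);return p,[np.linalg.norm(np.cross(p-o,v)) for o,v in rays]
def proj(c,P,s=None):
    V=np.linalg.inv(cam(c,s));q=V@np.append(P,1)
    r,_=cv2.projectPoints(q[None,:3],np.zeros(3),np.zeros(3),c["mtx"],np.array([c["k1"],0,0,0.]));return r[0,0]
def load(n): return pickle.load(open(n+".pkl","rb"))
def snap(n,f):
    from bench import observe,capture
    s=observe();c=capture(n);cv2.imwrite(f"pics/{f}.png",c["img"]);pickle.dump((s,c),open(f+".pkl","wb"));return s,c
E
python3 - <<'E'
from h import *
s,t=load("top0");_,sc=load("scene0")
P=[atz(t,p,.068) for p in[(172,225.3),(232,238.1),(225.2,273.2),(161.4,259.4)]]
print("rack",*P,np.mean(P,0)); 
print(np.linalg.norm(P[0]-P[1]),np.linalg.norm(P[3]-P[2]),np.linalg.norm(P[0]-P[3]))
for z in(.2,.23,.26): print("lens front",z,atz(t,(380+103/4.7,180+90/4.7),z))
print("post top .326",atz(t,(380+375/4.7,180+80/4.7),.326))
print("post top scene",atz(sc,(350+240/3.54,190+38/3.525),.326))
print("base corners",*[atz(t,(380+x/4.7,180+y/4.7),.016) for x,y in[(34,38),(32,222),(243,225)]])
print("bottle",atz(t,(308,186),.1))
print("pinks",*[atz(t,p,.1) for p in[(285,246),(352,243),(355,193)]])
E
```

```text
rack [0.537  0.1628 0.068 ] [ 0.4984 -0.0003  0.068 ] [0.4035 0.0197 0.068 ] [0.445  0.1921 0.068 ] [0.471  0.0936 0.068 ]
0.1675910940108973 0.17731911325036978 0.0966244801116618
lens front 0.2 [ 0.5827 -0.4366  0.2   ]
lens front 0.23 [ 0.5798 -0.4288  0.23  ]
lens front 0.26 [ 0.577 -0.421  0.26 ]
post top .326 [ 0.5727 -0.5354  0.326 ]
post top scene [ 0.573 -0.536  0.326]
base corners [ 0.6329 -0.4436  0.016 ] [ 0.5206 -0.4379  0.016 ] [ 0.5159 -0.5666  0.016 ]
bottle [ 0.6333 -0.2097  0.1   ]
pinks [ 0.4732 -0.1437  0.1   ] [ 0.4771 -0.3234  0.1   ] [ 0.6116 -0.3362  0.1   ]
```

```bash
cat >> h.py <<'E'
def shift(s,P,yawy):
    "tool shift and turn about z to TCP P, tool down, tool y at world angle yawy (deg)"
    R=s["orientation"];a=np.radians(yawy);y=np.array([np.cos(a),np.sin(a),0]);z=np.array([0,0,-1.])
    G=np.column_stack([np.cross(y,z),y,z]);r=cv2.Rodrigues(R.T@G)[0].ravel()
    return R.T@(np.array(P)-s["tcp_pos"]),r
E
python3 - <<'E'
from h import *
from bench import observe
print(*shift(observe(),(.47,.094,.26),76.6))
E
```

```text
[ 0.4687 -0.3997 -0.0118] [-0.0004 -0.0009 -2.4999]
```

>>> carry_out(
  commands=[
    [[0.035,-0.03,-0.001,0,0,-0.145],[0.07,-0.06,-0.002,0,0,-0.29],[0.105,-0.09,-0.003,0,0,-0.435],[0.14,-0.12,-0.005,0,0,-0.58],[0.175,-0.15,-0.006,0,0,-0.725],[0.21,-0.18,-0.007,0,0,-0.87],[0.245,-0.21,-0.008,0,0,-1.015],[0.28,-0.24,-0.009,0,0,-1.16]],
  ],
)

```text
time: 0.95
tcp_pos: [0.3604, -0.1258, 0.2574]
orientation: [[-0.003, 1.0, 0.0], [1.0, 0.003, -0.0], [-0.0, 0.0, -1.0]]
ft_force: [1.9, -0.9, -0.0]
grip_width: 0.0852
```

```bash
python3 - <<'E'
from h import *
from bench import observe
s=observe();print(s["qpos"],s["tcp_pos"],s["time"]);print(*shift(s,(.47,.094,.26),76.6))
E
```

```text
[-0.3358 -0.032  -0.2834  1.3191 -0.      1.2322] [ 0.3604 -0.1258  0.2574] 0.95
[ 0.2195  0.1102 -0.0026] [ 0.0002  0.0003 -1.3342]
```

>>> carry_out(
  commands=[
    [[0.027,0.014,0,0,0,-0.145],[0.055,0.028,0,0,0,-0.29],[0.082,0.041,0,0,0,-0.435],[0.11,0.055,0,0,0,-0.58],[0.137,0.069,0,0,0,-0.725],[0.165,0.083,0,0,0,-0.87],[0.192,0.096,0,0,0,-1.015],[0.22,0.11,-0.002,0,0,-1.16]],
  ],
)

```text
time: 1.75
tcp_pos: [0.471, 0.0933, 0.259]
orientation: [[-0.918, 0.396, -0.001], [0.396, 0.918, -0.0], [0.001, -0.0, -1.0]]
ft_force: [0.4, 0.5, 0.5]
grip_width: 0.0851
```

>>> carry_out(
  commands=[
    [[0,0,0,0,0,-0.14],[0,0,0,0,0,-0.18],[0,0,0,0,0,-0.18],[0,0,0,0,0,-0.18],[0,0,0,0,0,-0.18]],
  ],
)

```text
time: 2.25
tcp_pos: [0.4707, 0.0919, 0.2593]
orientation: [[-0.972, 0.233, -0.0], [0.233, 0.972, -0.0], [0.0, -0.0, -1.0]]
ft_force: [0.6, -0.8, 0.5]
grip_width: 0.0855
```

```bash
python3 - <<'E'
from h import *
s,c=snap("wrist","w1");print(s["qpos"],s["tcp_pos"],s["time"],s["orientation"])
E
```

```text
[ 0.1927  0.1692 -0.0606  1.341   0.      0.4281] [0.4707 0.0919 0.2593] 2.25 [[-0.9724  0.2332 -0.    ]
 [ 0.2332  0.9724 -0.    ]
 [ 0.     -0.     -1.    ]]
```

View pics/w1.png

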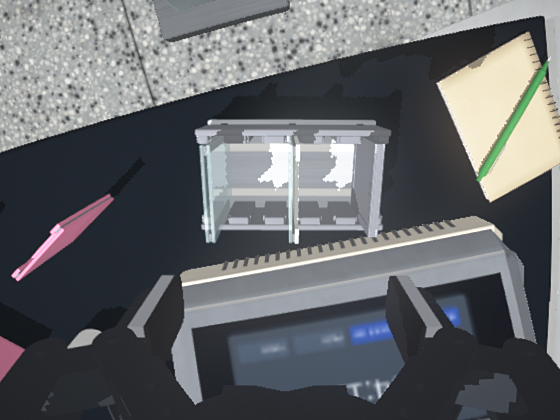

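```bash
python3 - <<'E'
import cv2
t=cv2.imread("pics/w1.png")
cv2.imwrite("pics/w1c.png",cv2.resize(t[112:252,190:400],None,fx=3.8,fy=3.8,interpolation=cv2.INTER_CUBIC))
E
```

```text
(no output)
```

View pics/w1c.png

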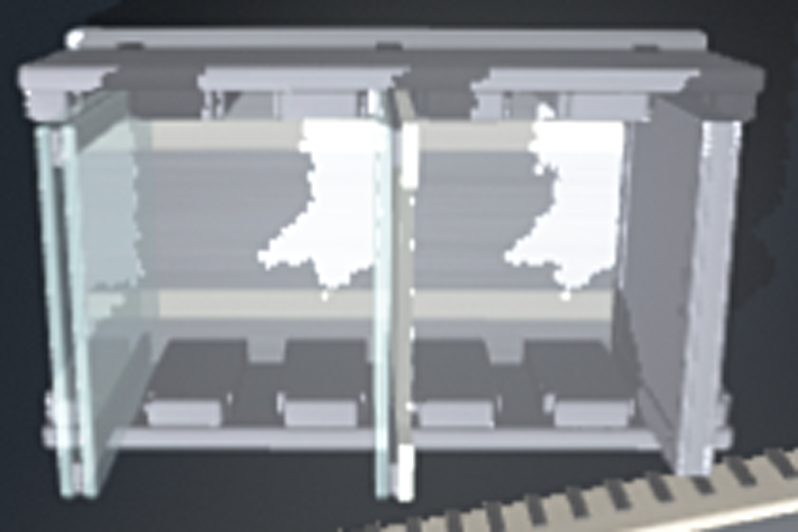

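The rack holds the clear pair at crop (65,310), the cassette at (395,310) in the middle slot, and the grey dam at (700,300). In the cassette, the glass is on the left. The white plate on the right has ears at (408,150) and (403,480) with the notch between them. The pink look-alikes are outside the rack. I choose the middle one, with its glass towards tool −y. Next I'll take a second view for height.

>>> carry_out(
  commands=[
    [[0,0.04,0.02,0,0,0],[0,0.06,0.04,0,0,0],[0,0.06,0.04,0,0,0],[0,0.06,0.04,0,0,0]],
  ],
  hand=0.5,
)

```text
time: 2.7
tcp_pos: [0.4844, 0.1503, 0.2192]
orientation: [[-0.973, 0.231, -0.001], [0.231, 0.973, -0.0], [0.001, -0.001, -1.0]]
ft_force: [-0.8, -0.9, -1.0]
grip_width: 0.0426
```

```bash
python3 - <<'E'
from h import *
s,c=load("w1")
f=lambda x,y:(190+(x+.5)/3.8-.5,112+(y+.5)/3.8-.5)
for n,p in dict(ng=(378,497),nw=(412,497),fw=(417,118),fg=(376,118)).items(): print(n,f(*p),atz(c,f(*p),.116,s))
s,c=snap("wrist","w2");print(s["tcp_pos"])
cv2.imwrite("pics/w2c.png",cv2.resize(c["img"][100:260,110:310],None,fx=3.75,fy=3.75,interpolation=cv2.INTER_CUBIC))
for n,p in dict(ng=(378,497),fw=(417,118)).items():
    _,c1=load("w1");s1=load("w1")[0];print(n,proj(c,atz(c1,f(*p),.116,s1),s))
E
```

```text
ng (289.10526315789474, 242.42105263157896) [0.5074 0.0866 0.116 ]
nw (298.0526315789474, 242.42105263157896) [0.5092 0.0937 0.116 ]
fw (299.36842105263156, 142.68421052631578) [0.4304 0.1127 0.116 ]
fg (288.57894736842104, 142.68421052631578) [0.4285 0.1048 0.116 ]
[0.4844 0.1503 0.2192]
ng [205.9308 264.8086]
fw [208.9797 151.4021]
```

View pics/w2c.png

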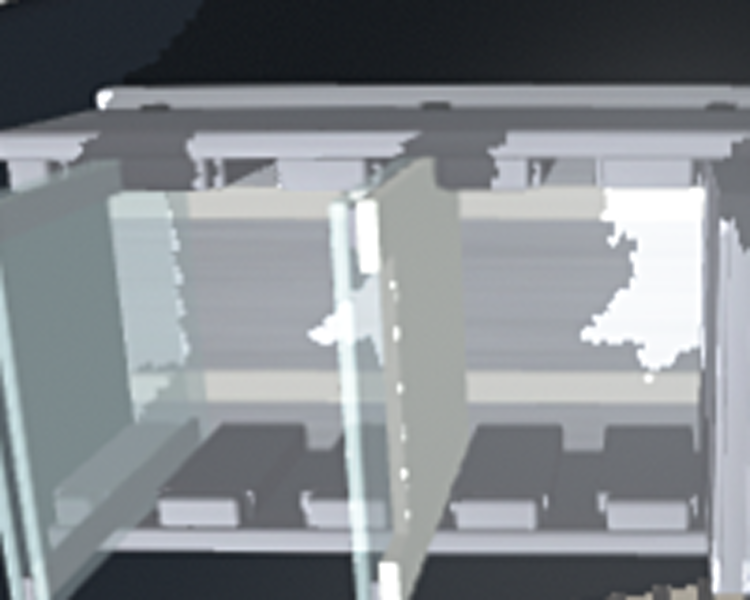

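```bash
python3 - <<'E'
from h import *
s1,c1=load("w1");s2,c2=load("w2")
f=lambda x,y:(190+(x+.5)/3.8-.5,112+(y+.5)/3.8-.5)
g=lambda x,y:(110+(x+.5)/3.75-.5,100+(y+.5)/3.75-.5)
for n,a,b in[("fw",(417,118),(381,200)),("fg",(376,118),(330,202)),("notch far",(418,187),(381,273))]:
    print(n,*tri([ray(c1,f(*a),s1),ray(c2,g(*b),s2)]))
fw,fg=atz(c2,g(381,200),.116,s2),atz(c2,g(330,202),.116,s2);print(fw,fg)
u=np.array([.9744,-.2249,0])
print("centre from w2",(fw+fg)/2+.04*u)
E
```

```text
fw [0.4316 0.1126 0.1108] [np.float64(0.0005800651946748925), np.float64(0.000580065194674839)]
fg [0.4294 0.1047 0.1141] [np.float64(0.0006849903939189451), np.float64(0.0006849903939190016)]
notch far [0.4441 0.1098 0.1148] [np.float64(5.372958869595841e-05), np.float64(5.372958869597727e-05)]
[0.4317 0.1138 0.116 ] [0.4299 0.1051 0.116 ]
centre from w2 [0.4698 0.1004 0.116 ]
```

```bash
python3 - <<'E'
from h import *
from bench import observe
print(*shift(observe(),(.4693,.0998,.082),76.9))
E
```

```text
[ 0.0034 -0.0524  0.1378] [-0.      0.0003 -0.0055]
```

>>> carry_out(
  commands=[
    [[0.003,-0.035,0,0,0,0],[0.003,-0.0524,0,0,0,-0.005],[0.003,-0.0524,0,0,0,-0.005],[0.003,-0.0524,0.03,0,0,-0.005],[0.003,-0.0524,0.06,0,0,-0.005],[0.003,-0.0524,0.08,0,0,-0.005],[0.003,-0.0524,0.08,0,0,-0.005]],
  ],
)

```text
time: 3.45
tcp_pos: [0.4686, 0.0997, 0.1379]
orientation: [[-0.974, 0.228, -0.003], [0.228, 0.974, -0.001], [0.002, -0.001, -1.0]]
ft_force: [-0.8, 0.3, 1.3]
grip_width: 0.043
```

```bash
python3 - <<'E'
from h import *
s,c=snap("wrist","w3");print(s["tcp_pos"],*shift(s,(.4693,.0998,.082),76.9))
a=c["img"]; cv2.imwrite("pics/w3c.png",cv2.resize(a[120:420,90:490],(800,600)))
E
```

```text
[0.4686 0.0997 0.1379] [-0.0008  0.0003  0.0559] [-0.0011 -0.0025 -0.001 ]
```

View pics/w3c.png

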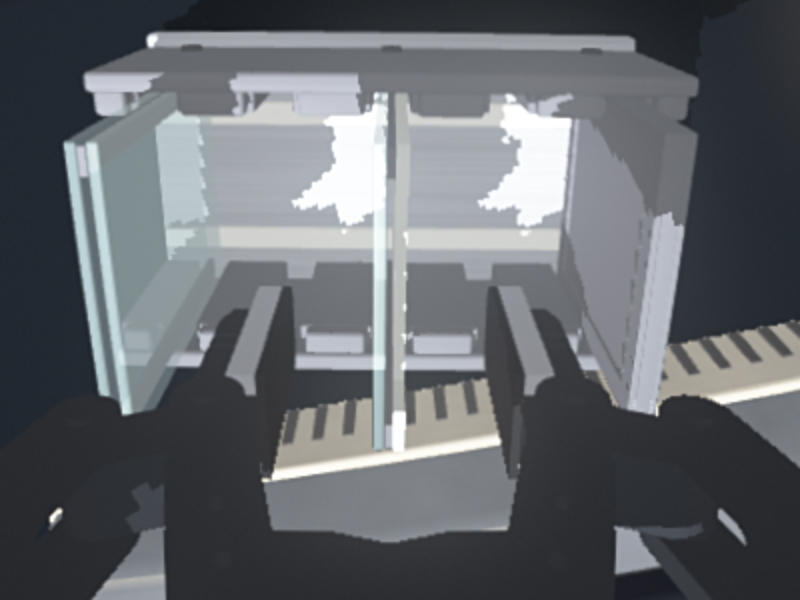

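The cassette (392, crop) sits midway between the pads (about 293 and 490), and both neighbours are clear of the fingers. I'll descend and grip.

>>> carry_out(
  commands=[
    [[-0.001,0,0.03,0,0,0],[-0.001,0,0.05,0,0,0],[-0.001,0,0.056,0,0,0],[-0.001,0,0.056,0,0,0],[-0.001,0,0.056,0,0,0]],
  ],
)

```text
time: 4.0
tcp_pos: [0.4716, 0.1001, 0.0848]
orientation: [[-0.974, 0.227, 0.002], [0.227, 0.974, 0.0], [-0.002, 0.001, -1.0]]
ft_force: [-0.0, -0.6, 0.5]
grip_width: 0.0427
```

>>> carry_out(
  commands=[
    [[0,0,0,0,0,0],[0,0,0,0,0,0],[0,0,0,0,0,0],[0,0,0,0,0,0],[0,0,0,0,0,0],[0,0,0,0,0,0],[0,0,0,0,0,0],[0,0,0,0,0,0]],
  ],
  hand=0,
  squeeze=40,
)

```text
time: 4.8
tcp_pos: [0.4711, 0.1, 0.084]
orientation: [[-0.974, 0.227, 0.001], [0.227, 0.974, 0.0], [-0.001, 0.001, -1.0]]
ft_force: [-0.9, 0.6, 7.3]
grip_width: 0.0074
```

Gripped: the opening of 7.4 mm matches the 8 mm thickness. Now lift straight up.

>>> carry_out(
  commands=[
    [[0,0,-0.005,0,0,0],[0,0,-0.015,0,0,0],[0,0,-0.025,0,0,0],[0,0,-0.035,0,0,0],[0,0,-0.045,0,0,0],[0,0,-0.055,0,0,0],[0,0,-0.065,0,0,0],[0,0,-0.075,0,0,0]],
  ],
)

```text
time: 5.6
tcp_pos: [0.4706, 0.0999, 0.1592]
orientation: [[-0.974, 0.227, 0.0], [0.227, 0.974, 0.0], [-0.0, 0.0, -1.0]]
ft_force: [0.6, -0.4, -1.7]
grip_width: 0.0075
```

>>> carry_out(
  commands=[
    [[0,0,-0.01,0,0,0],[0,0,-0.03,0,0,0],[0,0,-0.05,0,0,0],[0,0,-0.075,0,0,0],[0,0,-0.1,0,0,0],[0,0,-0.105,0,0,0],[0,0,-0.105,0,0,0]],
  ],
)

```text
time: 6.3
tcp_pos: [0.471, 0.1, 0.2638]
orientation: [[-0.974, 0.227, 0.001], [0.227, 0.974, 0.0], [-0.001, 0.001, -1.0]]
ft_force: [-0.6, 1.3, -1.9]
grip_width: 0.0073
```

```bash
python3 - <<'E'
from h import *
s,c=snap("scene","s4");print(s["tcp_pos"],s["ft_force"],s["grip_width"])
s,t=snap("top","t4")
a=cv2.resize(c["img"][130:240,180:330],(600,440));b=cv2.resize(c["img"][190:270,350:460],(600,436))
print(np.abs(t["img"][60:140,380:475].astype(int)).mean())
z=cv2.resize(t["img"][170:240,370:475],(800,533),interpolation=cv2.INTER_CUBIC)
cv2.imwrite("pics/s4c.png",c["img"][110:350,130:470].repeat(2,0).repeat(2,1));cv2.imwrite("pics/t4c.png",z)
E
```

```text
[0.471  0.1    0.2638] [-0.6429  1.2898 -1.9409] 0.007339867357248129
70.00074561403508
```

View pics/s4c.png

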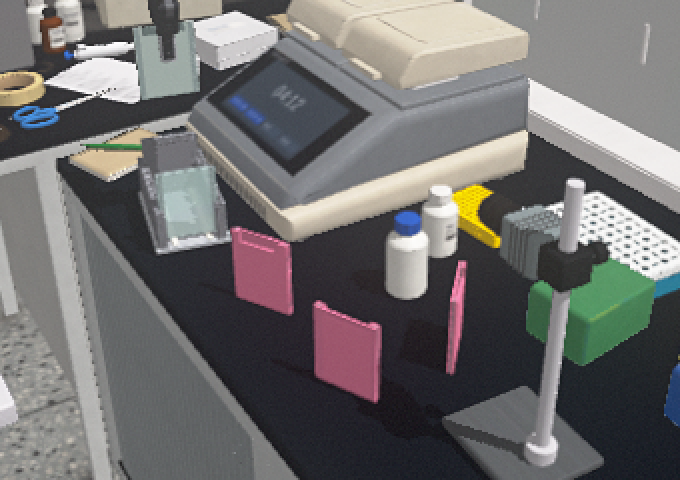

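View pics/t4c.png

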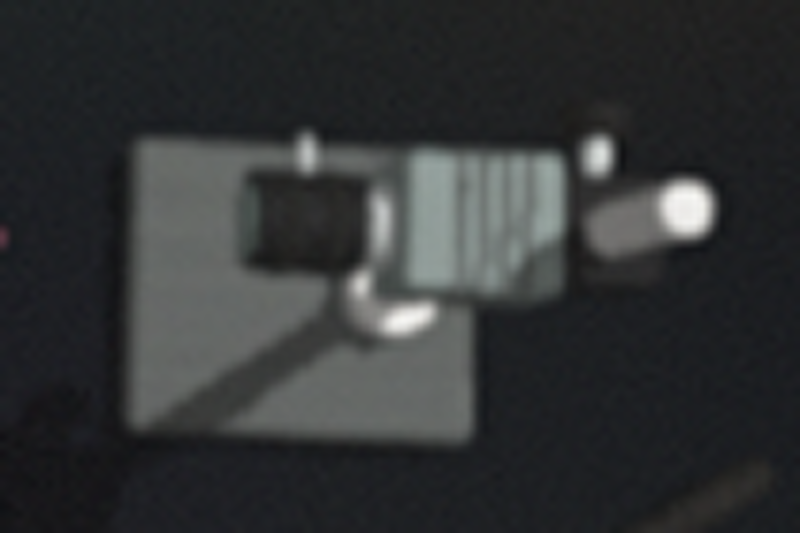

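The cassette hangs upright from the fingers at s4c (165,60), with the other two plates still in the rack. In the top crop the lens front is at t4c (245,218), the post top at (685,208), and the base's corners at (133,135), (127,432) and (470,442). I'll fit the lens height with an overlay.

```bash
python3 - <<'E'
from h import *
s,t=load("t4");_,sc=load("s4")
f=lambda x,y:(370+(x+.5)*105/800-.5,170+(y+.5)*70/533-.5)
C=[atz(t,f(*p),.016) for p in[(133,135),(127,432),(472,442)]]
e=C[2]-C[1];print(C,"x from long edge",e/np.linalg.norm(e),"short",(C[1]-C[0])/np.linalg.norm(C[1]-C[0]))
post=tri([ray(t,f(685,208)),ray(sc,(130+575/2,110+184/2))]);print("post",post)
post2=atz(t,f(685,208),.326)
x=np.array([-.042,-.9991,0]);y=np.cross([0,0,1],x);Z=np.array([0,0,1.])
def wire(img,c,h,k,o):
    L=np.array([.573,-.5355,h])-.11*x
    q=lambda a,b,d:tuple(int(v) for v in (proj(c,L+a*x+b*y+d*Z)-o)*k)
    th=np.linspace(0,2*np.pi,25)
    for a in(0,.04):
        cv2.polylines(img,[np.array([q(a,.0165*np.cos(u),.0165*np.sin(u)) for u in th])],True,(0,0,255),1)
    a0,a1=.047,.092
    for b in(-.022,.022):
        for d in(-.022,.022):cv2.line(img,q(a0,b,d),q(a1,b,d),(0,255,255),1)
    for a in(a0,a1):
        cv2.polylines(img,[np.array([q(a,b,d) for b,d in[(-.022,-.022),(-.022,.022),(.022,.022),(.022,-.022)]])],True,(0,255,255),1)
rows=[]
for c,o,w,hh in[(sc,(362,198),66,50),(t,(390,180),66,50)]:
    r=[]
    for h in(.22,.235,.25):
        k=4
        im=cv2.resize(c["img"][o[1]:o[1]+hh,o[0]:o[0]+w],None,fx=k,fy=k,interpolation=cv2.INTER_CUBIC)
        if h: im=cv2.convertScaleAbs(im,alpha=1.2,beta=30)
        wire(im,c,h,k,np.array(o));r.append(im)
    rows.append(np.hstack(r))
cv2.imwrite("pics/ov.png",np.vstack(rows))
E
```

```text
[array([ 0.6352, -0.4431,  0.016 ]), array([ 0.5233, -0.4364,  0.016 ]), array([ 0.5166, -0.5661,  0.016 ])] x from long edge [-0.0514 -0.9987  0.    ] short [-0.9982  0.0599  0.    ]
post (array([ 0.5732, -0.5356,  0.3234]), [np.float64(8.627204319100083e-05), np.float64(8.627204319107304e-05)])
```

View pics/ov.png

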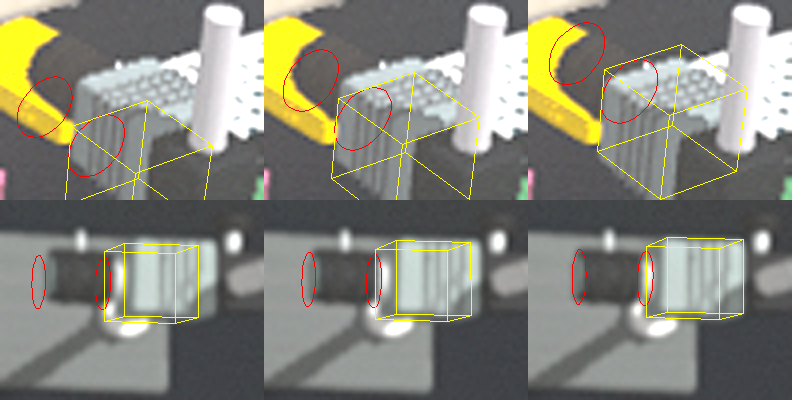

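The overlay fits at h ≈ 0.246 m: the top view gives about 0.247, and the box edge in the scene view about 0.246. So the lens is near (0.579, −0.426, 0.246), with its x axis along about (−0.052, −0.999). Next I'll work out the shift to the presentation pose.

```bash
python3 - <<'E'
from h import *
from bench import observe
print(*shift(observe(),(.5882,-.272,.264),87.0))
E
```

```text
[-0.1992 -0.3354 -0.0017] [-0.0004 -0.0012 -0.1764]
```

>>> carry_out(
  commands=[
    [[-0.01,-0.02,0,0,0,-0.01],[-0.03,-0.05,0,0,0,-0.03],[-0.05,-0.085,0,0,0,-0.045],[-0.07,-0.12,0,0,0,-0.06],[-0.09,-0.15,0,0,0,-0.08],[-0.11,-0.185,0,0,0,-0.1],[-0.13,-0.22,0,0,0,-0.12],[-0.145,-0.245,0,0,0,-0.13]],
  ],
)

```text
time: 7.2
tcp_pos: [0.556, -0.1738, 0.2617]
orientation: [[-0.995, 0.099, -0.002], [0.099, 0.995, 0.0], [0.002, 0.0, -1.0]]
ft_force: [0.3, 0.9, -1.0]
grip_width: 0.0078
```

>>> carry_out(
  commands=[
    [[-0.009,-0.02,0,0,0,-0.01],[-0.02,-0.04,0,0,0,-0.02],[-0.032,-0.06,0,0,0,-0.03],[-0.044,-0.08,-0.001,0,0,-0.04],[-0.054,-0.09,-0.001,0,0,-0.046],[-0.054,-0.09,-0.001,0,0,-0.046],[-0.054,-0.09,-0.001,0,0,-0.046]],
  ],
)

```text
time: 7.9
tcp_pos: [0.6008, -0.2662, 0.2629]
orientation: [[-0.999, 0.053, -0.002], [0.053, 0.999, 0.001], [0.002, 0.001, -1.0]]
ft_force: [0.3, 0.4, -1.6]
grip_width: 0.0075
```

```bash
python3 - <<'E'
from h import *
s,c=snap("scene","s5");_,t=snap("top","t5")
print(s["tcp_pos"],s["qpos"],s["grip_width"],s["ft_force"],*shift(s,(.5882,-.272,.264),87.0))
a=cv2.resize(c["img"][150:300,280:480],(800,600),interpolation=cv2.INTER_CUBIC)
cv2.imwrite("pics/s5c.png",a);cv2.imwrite("pics/t5.png",t["img"])
E
```

```text
[ 0.6008 -0.2662  0.2629] [-0.4172  0.5705  0.5259  1.5282  0.0001 -0.3641] 0.007532420995267926 [ 0.2915  0.3756 -1.5531] [ 0.0123 -0.0064 -0.0011] [ 0.0008 -0.0019 -0.0008]
```

View pics/s5c.png

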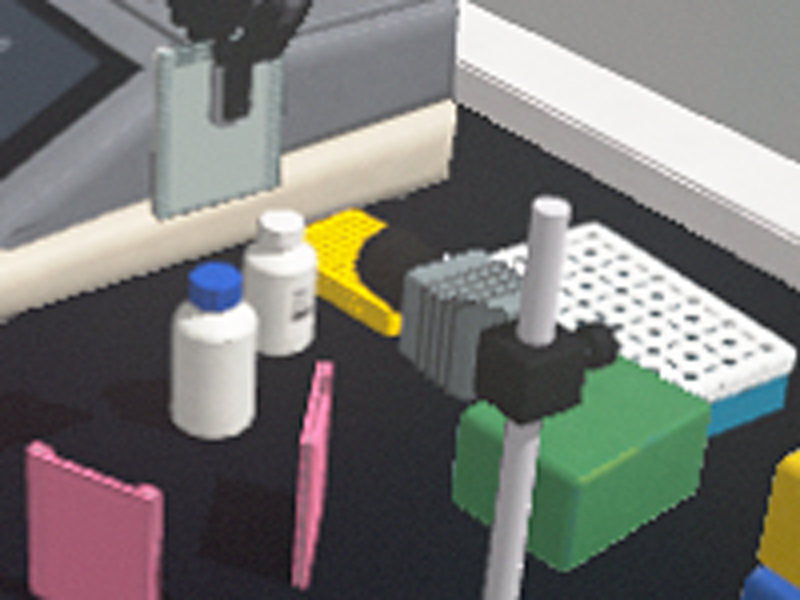

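The cassette hangs upright, with its glass towards the camera. Its glass corners in s5c are about (158,50), (156,217), (279,187) and (283,57). I'll compare them with the predicted ones.

```bash
python3 - <<'E'
from h import *
s,c=load("s5");R=s["orientation"];p=s["tcp_pos"]
f=lambda x,y:np.array([280+(x+.5)/4-.5,150+(y+.5)/4-.5])
X=-R[:,0];Y=R[:,1];ctr=p+R@np.array([.0017,0,.018])
for n,sx,sz,m in[("TL",-1,1,(158,50)),("BL",-1,-1,(156,217)),("BR",1,-1,(279,187)),("TR",1,1,(283,57))]:
    q=ctr+sx*.04*X+[0,0,sz*.05]-.004*Y
    print(n,(proj(c,q)-f(*m))*1, "px; mm/px",1000*np.linalg.norm(cam(c)[:3,3]-q)/485)
# post top/clamp reference check: lens axis expected in same view
print("lens px crop",(proj(c,np.array([.5787,-.4257,.246]))-[280,150])*4)
E
```

```text
TL [0.9912 1.3735] px; mm/px 2.104057675181564
BL [1.0139 1.2764] px; mm/px 2.1977890747379503
BR [0.6814 0.1274] px; mm/px 2.2773664070226842
TR [ 1.5477 -8.1296] px; mm/px 2.187018995684602
lens px crop [378.4656 252.6522]
```

>>> carry_out(
  commands=[
    [[0.006,-0.003,0,0,0,0],[0.012,-0.006,-0.001,0,0,0],[0.012,-0.006,-0.001,0,0,0],[0.012,-0.006,-0.001,0,0,0],[0.012,-0.006,-0.001,0,0,0]],
  ],
)

```text
time: 8.5
tcp_pos: [0.5889, -0.2718, 0.2655]
orientation: [[-0.999, 0.053, 0.0], [0.053, 0.999, -0.0], [-0.0, -0.0, -1.0]]
ft_force: [-0.2, -0.4, -1.6]
grip_width: 0.0075
```

>>> carry_out(
  commands=[
    [[0,0,0.003,0,0,0],[0,0,0.003,0,0,0],[0,0,0.003,0,0,0],[0,0,0.003,0,0,0]],
  ],
)

```text
time: 8.9
tcp_pos: [0.5889, -0.2718, 0.2622]
orientation: [[-0.999, 0.053, -0.0], [0.053, 0.999, 0.0], [0.0, 0.0, -1.0]]
ft_force: [0.1, -0.8, -1.5]
grip_width: 0.0073
```

```bash
python3 - <<'E'
from h import *
s,c=snap("scene","s6");_,t=snap("top","t6")
print(s["tcp_pos"],s["joint_vel"],s["grip_width"],s["ft_force"])
_,t0=load("top0");a=lambda im,x,y,w,h:cv2.resize(im[y:y+h,x:x+w],(400,300),interpolation=cv2.INTER_CUBIC)
cv2.imwrite("pics/fin.png",np.vstack([np.hstack([a(t0["img"],150,210,100,75),a(t["img"],150,210,100,75)]),
 np.hstack([a(c["img"],290,140,140,105),a(t["img"],290,140,160,120)])]))
E
```

```text
[ 0.5889 -0.2718  0.2622] [-0.0014 -0.0017  0.0029  0.0002 -0.0014  0.0002] 0.007322363578681202 [ 0.1299 -0.8091 -1.4703]
```

View pics/fin.png

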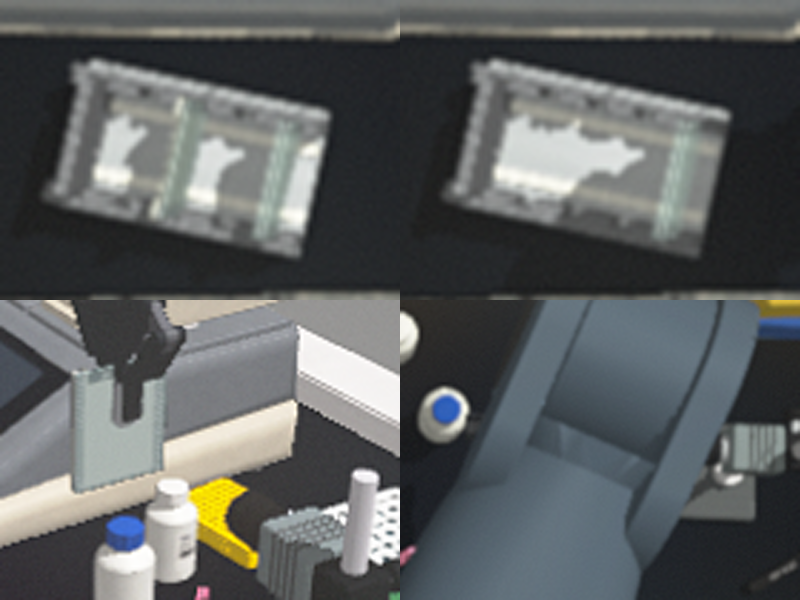

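The rack, clear pair and dam are where they started: the rack's corners read (75,65) and (330,110) in both crops. The cassette is held upright in front of the lens and is still. Handing in.

```bash
python3 -c "
from bench import *
print(finish_job())"
```

```text
the job is handed in; nothing more can be done
None
```

I lifted the notched cassette straight up out of the rack's middle slot and handed the job in with it held upright and still, glass towards the lens. The hand-in gives no verdict.

**Final position:** by my estimate the cassette's centre is about (0.587, −0.272, 0.246) m. That is about 150 mm from the glass to the lens and within about 3 mm of the lens axis, with the cassette square to the lens by the measured tool pose. The lens itself I put at (0.579, −0.426, 0.246) m.

**Last checks:**
- **Rack and other plates:** in the top view the rack, clear pair and buffer dam look unmoved.
- **Bottle and camera stand:** I did not measure the bottle at the end. The path passed well above it, and nothing came near the camera or its stand.
- **Grip and motion:** the fingers read 7.3 mm open on an 8 mm cassette, and the arm's joints were at rest.

**What disagreed:**
- Three of the cassette's corners matched the prediction within about 2 px (2–4 mm) in the scene view. I judged the cassette about 2 mm high and lowered it 3 mm.
- The fourth corner read about 8 px off. I put that down to misreading a point close to the finger and did not check it again.
- The lens height came from an overlay fit, good to about 4 mm.

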